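# Stand the pestle in its crock

### The arm

A 6-joint arm with a two-finger parallel gripper is mounted at the origin on the work surface. World frame = base frame: x ahead of the robot, y to its left, z up, the work surface at z = 0. Lengths are in m, angles in rad, forces in N, time in s.
With the tool pointing down it reaches from about 0.25 to 0.775 m from the base axis. Payload 4 kg.
Tool frame: the origin (TCP) lies midway between the tips of the shut fingers; the grasp point (between the pads) lies 19 mm behind it; z points along the fingers, y is the direction in which the jaws open and shut (so a half turn about z gives the same grasp; the last joint's range is limited). The gripper opens to 94 mm and grips with 3 to 60 N. Pads are 16 mm wide; open, the fingers measure 119 mm over their backs; the gripper's body (75 mm by 177 mm) begins 78 mm behind the grasp point.
Start: joints at [-1.355, 0.087, 1.371, -0, 1.684, -0.103], TCP at [0.172, -0.522, 0.206] pointing down, gripper open.
Joint ranges: [-3.1, 3.1], [-0.76, 2.03], [0.27, 2.55], [-1.08, 4.22], [0.17, 2.65], [-2.57, 2.57]. Speed limits (rad/s): [2.79, 2.79, 3.14, 3.14, 3.14, 3.14].

### API

Orientations are given as [roll, pitch, yaw] about the fixed x, y, z axes, in that order (R = Rz(yaw) Ry(pitch) Rx(roll)).
In Python, from bench import robot gives the robot as it stands.
- The arm moves only by the tool drive_tool, never from a script. Its argument "series" is a list that holds one entry, the list of rows, each a list of 7 numbers: the turn, a rotation vector about the tool's x, y, z in rad, then the shift along the tool's x, y, z in cm, then the opening in per cent of the stroke, from 0 (shut) to 100 (fully open). In form: [[[rx, ry, rz, tx, ty, tz, fingers], ...]]. A call has 1 to 20 rows; each row is the pose to reach, as a shift and turn from the pose measured when the call began, along the tool's axes at that moment; what a row does not reach only later rows make up. A row lasts 1/10 s, in which the tool goes at most 50 mm and 8.59 degrees, less where a joint would pass 70% of its speed; a pose out of reach is approached as far as the arm can. A call with a gripper value outside its range is refused whole. The fingers move at their own pace and stop on an object; the grip force is fixed at half the most. Time passes only in rows, so rows that repeat a pose let the fingers close. It gives the time, the measured TCP pose, the force and the opening at its end, in the units of the state.
- robot.get_obs(): the state, without advancing time (a new reading comes with each control period).
- robot.snapshot(name): name is "scene" or "side" or "wrist"; returns a dict with "img" (480x640x3 uint8, blue, green, red), "depth" (480x640 float32, m along the optical axis (not along the pixel's ray), 0 where there is no reading), "vertical_fov" (degrees; the focal length in pixels is half the picture's height over the tangent of half this angle, whatever the lens; pixels are square), "cx", "cy" (the principal point, pixels), "rvec" (rotation vector, rad) and "tvec" (3), from world to camera coordinates, as OpenCV has them. Camera axes: x right, y down, z forward; pixel columns grow to the right and rows downward; lengths in m; the calibration is good to about 2 mm. The wrist camera is an equidistant fisheye: a pixel r from the principal point sees the ray r / f radians off the axis. A picture is of the moment at which its call begins.
- robot.close_job(): hands the job in, once; it reports no verdict.
The state is a dict: "time": time; "joint_positions": joint angles; "qvel": joint speeds; "joint_torque": joint torques, N m; "tool_pos": TCP position; "ee_rot": TCP orientation; "wrist_force": force on the tool from outside, world axes, zero at the start; "wrist_torque": the same for the moment, N m; "width": finger opening in m.
Only numpy, scipy, OpenCV 4.12 (cv2) and the standard library are available. Lean on these libraries where they do the work, as an engineer would, in place of code of your own. Each camera call takes 0.05 s, during which the arm holds its last target.

### The job

Take the white-headed pestle near the end of its handle, squeezing firmly, and lift it level off its wooden rest. In the air, ease your grip just enough that the head swings down between the fingers, then grip it tight again. Lower it gently, head down, to the bottom of the tall narrow crock and let go; do not disturb the paddle or shift the crock.

Things in the scene. Friction and masses are not known exactly. Their poses are not given: they have to be found in the camera images.
- pestle_grip (a point): Where to grip the pestle: on the axis of its square wooden handle (20 x 20 mm, 123 mm long), 25 mm from its free end. x points along the pestle to the head, y level across it (squeeze along y), z up. Starts level, 45 mm above the bench, 81 mm of handle clear of the rest. Balance point about 120 mm along x: 30 N or more holds it level; eased to 10 N, then in steps to 3 N, it swings but does not drop.
- pestle_head (a point): The nose of the pestle's white porcelain head, on its axis, 160 mm from point pestle_grip; same axes. The head is 62 mm long, round, swelling to 48 mm across. The whole pestle is 185 mm long, about 0.20 kg, on one of two alike wooden rests 48 mm tall. Hanging from an eased grip it may stop 10 to 15 degrees short of plumb.
- crock_floor (a point): Centre of the inside floor of the tall narrow stoneware crock, 8 mm above the bench; z up. The crock is loose, 1 kg, 110 mm tall, 106 mm across at the rim, its opening 90 mm across. Not to be confused with the white mortar, wider (140 mm) and lower (50 mm).
- paddle_center (a point): The other tool, not wanted: a wooden clay paddle on the other rest, with the same handle as the pestle but a flat blade 50 mm wide, 193 mm long overall. The point lies on its axis, 105 mm from the handle's free end.
Mind the look-alikes: they are no part of the job. What is shaped like the part that bears pestle_grip but black is not meant. What is shaped like the part that bears crock_floor but black is not meant.

How it is judged:
By the outcome, as a careful person would: the job done as asked, in the order asked, and still so for the second after the job is handed in, with the robot touching nothing.
It also fails if it takes over 61 s, if anything falls off the work surface, if the arm or the gripper's body presses on something with over 40 N, if the wrist force passes 120 N, or if a joint passes its speed limit or range.

## Working session

There is one attempt and no reset: what is moved stays moved. The work goes in short steps, Python scripts to look and compute and a tool call to move; the robot and the scene stay as the last step left them, time stands still between calls to the robot, and variables do not carry over. Pictures are saved under pics/ and viewed, and the job is handed in when it is done.

Besides the shell and the picture viewer there is one more tool, called after "Call:" by a JSON object that holds its "method" and its "body", one argument or row to a line. drive_tool: Moves the arm, as the interface text tells. Its arguments: {"type":"object","properties":{"series":{"type":"array","items":{"type":"array","items":{"type":"array","items":{"type":"number"}}}}},"required":["series"]}

```bash
ls; mkdir -p pics
cat > h.py <<'E'
import numpy as np,cv2
from bench import robot
def snap(n,f):
    s=robot.snapshot(n); cv2.imwrite('pics/'+f,s['img']); np.savez('pics/'+f[:-4]+'.npz',**s); return s
E
python3 - <<'E'
from h import *
print(robot.get_obs())
for n in ['scene','side','wrist']:
    s=snap(n,n+'0.png'); print(n,{k:v for k,v in s.items() if k not in('img','depth')}, (s['depth']>0).mean())
E
```

```text
pics
{'time': 0.0, 'joint_positions': array([-1.35510696e+00,  8.79260584e-02,  1.37222484e+00,  3.37467066e-05,
        1.68356443e+00, -1.03099245e-01]), 'qvel': array([ 0.00110134,  0.00034928,  0.000279  ,  0.00116004,  0.00036848,
       -0.00035786]), 'joint_torque': array([-4.39712567e-04, -3.40185535e+01, -3.02422929e+01,  7.17075798e-02,
        3.29377642e-02, -1.70802000e-04]), 'tool_pos': array([ 0.17227241, -0.5217666 ,  0.2043349 ]), 'ee_rot': array([-3.13948470e+00, -2.51820837e-04,  3.18792108e-01]), 'wrist_force': array([ 0.69715862, -0.08356504,  0.24822897]), 'wrist_torque': array([-0.04465486, -0.00576925, -0.02465492]), 'width': 0.09374570030105216}
scene {'vertical_fov': 50.52651405366099, 'cx': 320.6151071890423, 'cy': 243.05962610606085, 'rvec': array([ 1.53515889,  2.09581377, -0.79698258]), 'tvec': array([ 0.08993213, -0.33199196,  1.52373509])} 0.9959440104166667
side {'vertical_fov': 50.003050426046016, 'cx': 323.4657779796797, 'cy': 236.85815448913246, 'rvec': array([ 0.7106974 , -2.3739888 ,  1.35981094]), 'tvec': array([0.44912636, 0.15384601, 0.78891767])} 0.9960123697916666
wrist {'vertical_fov': 65.70646984690485, 'cx': 319.5519778816677, 'cy': 243.58888524299675, 'rvec': array([-2.36747853,  1.71023204,  0.23020226]), 'tvec': array([-0.54831096, -0.02652556,  0.39077825])} 0.9941471354166667
```

View pics/scene0.png

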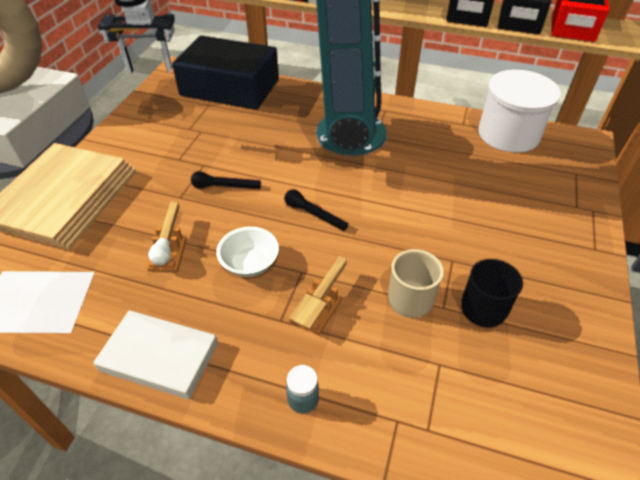

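View pics/side0.png

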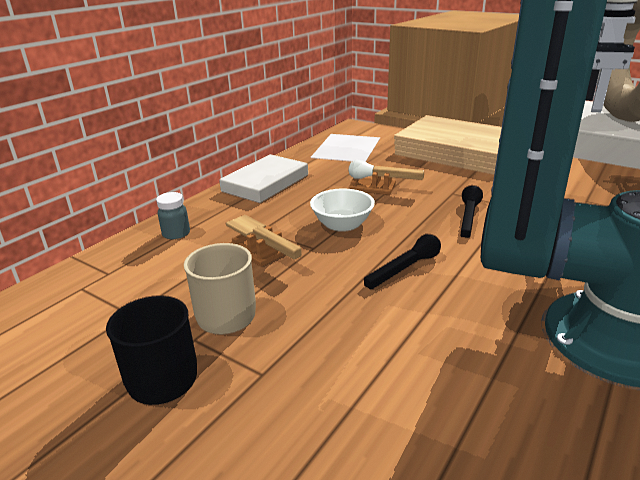

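View pics/wrist0.png

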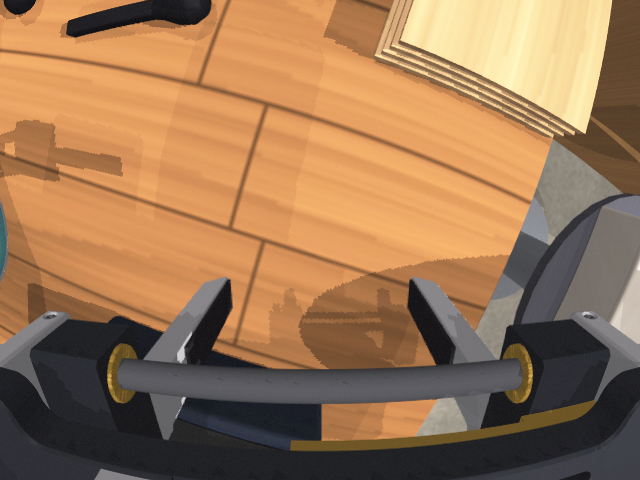

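The scene view shows the white-headed pestle with its head at about (160,252) and handle end at (174,205). The paddle is at (320,292), the beige crock at (415,283) and the black decoys beside them. Next I'll measure using the depth and rays.

```bash
cat >> h.py <<'E'
def cloud(s):
    R=cv2.Rodrigues(s['rvec'])[0]; f=240/np.tan(np.radians(s['vertical_fov']/2))
    v,u=np.mgrid[:480,:640]; d=s['depth'].astype(float)
    P=np.stack([(u-s['cx'])/f*d,(v-s['cy'])/f*d,d],-1)
    return (P-s['tvec'])@R
def proj(s,p):
    R=cv2.Rodrigues(s['rvec'])[0]; f=240/np.tan(np.radians(s['vertical_fov']/2))
    c=R@np.asarray(p)+s['tvec']; return c[0]/c[2]*f+s['cx'],c[1]/c[2]*f+s['cy']
E
python3 - <<'E'
from h import *
S={n:dict(np.load(f'pics/{n}0.npz')) for n in('scene','side')}
C=cloud(S['scene']); Z=C[...,2]
print('bench', np.median(Z[330:345,420:450]))
def crop(n,x0,y0,x1,y1,k,f):
    cv2.imwrite('pics/'+f,cv2.resize(S[n]['img'][y0:y1,x0:x1],None,fx=k,fy=k,interpolation=cv2.INTER_NEAREST))
crop('scene',130,190,230,280,8,'c1.png'); crop('side',330,140,450,220,6,'c2.png')
for n,box in (('scene',(140,195,195,275)),('side',(340,150,430,200))):
    C=cloud(S[n]);x0,y0,x1,y1=box
    c=C[y0:y1,x0:x1].reshape(-1,3); hsv=cv2.cvtColor(S[n]['img'],cv2.COLOR_BGR2HSV)[y0:y1,x0:x1].reshape(-1,3)
    m=(c[:,2]>.04)&(c[:,2]<.09); white=m&(hsv[:,1]<60); wood=m&~white
    for nm,mm in(('white',white),('wood',wood)):
        q=c[mm]; print(n,nm,len(q),q.mean(0).round(4),q.min(0).round(3),q.max(0).round(3))
    q=c[wood&(c[:,2]>.049)]; mu=q.mean(0); vt=np.linalg.svd(q-mu)[2][0]; t=(q-mu)@vt; print('axis',vt.round(3),(mu+vt*t.min()).round(4),(mu+vt*t.max()).round(4),np.median(q[:,2]))
for n,box in (('scene',(375,240,455,325)),('side',(170,230,270,345))):
    C=cloud(S[n]);x0,y0,x1,y1=box
    c=C[y0:y1,x0:x1].reshape(-1,3)
    q=c[(c[:,2]>.104)&(c[:,2]<.118)]
    (cx,cy),r=cv2.minEnclosingCircle(q[:,:2].astype(np.float32)); print(n,'crock',cx,cy,r,len(q))
    # paddle
for n,box in (('scene',(285,250,355,335)),):
    C=cloud(S[n]);x0,y0,x1,y1=box
    c=C[y0:y1,x0:x1].reshape(-1,3);q=c[c[:,2]>.045];print('paddle',q.mean(0),q.min(0),q.max(0))
E
```

```text
bench -0.0017579806099406467
scene white 404 [ 0.6306 -0.2718  0.0563] [ 0.587 -0.305  0.04 ] [ 0.655 -0.251  0.069]
scene wood 516 [ 0.5458 -0.2984  0.05  ] [ 0.474 -0.327  0.04 ] [ 0.655 -0.255  0.057]
axis [ 0.96   0.279 -0.008] [ 0.4752 -0.3202  0.0538] [ 0.5922 -0.2862  0.0528] 0.0534033514262235
side white 507 [ 0.5909 -0.2203  0.0518] [ 0.506 -0.296  0.04 ] [ 0.644 -0.134  0.07 ]
side wood 502 [ 0.5301 -0.2967  0.0506] [ 0.47  -0.329  0.04 ] [ 0.647 -0.149  0.059]
axis [-0.923 -0.384  0.009] [ 0.6393 -0.2533  0.0531] [ 0.4727 -0.3225  0.0547] 0.05492214181534838
scene crock 0.5503414273262024 0.28516116738319397 0.05425474792718887 429
side crock 0.5189282894134521 0.341288685798645 0.11671579629182816 1090
paddle [0.6464425  0.10307606 0.06475649] [0.5178392  0.06078423 0.04500294] [1.22974146 0.29363845 0.91738077]
```

```bash
ls pics
```

```text
c1.png
c2.png
scene0.npz
scene0.png
side0.npz
side0.png
wrist0.npz
wrist0.png
```

Run:
```python
from h import *
S={n:dict(np.load(f'pics/{n}0.npz')) for n in('scene','side')}
P={}
for n,box in (('scene',(140,195,195,275)),('side',(340,150,430,190))):
    C=cloud(S[n]);x0,y0,x1,y1=box
    c=C[y0:y1,x0:x1].reshape(-1,3)
    sat=cv2.cvtColor(S[n]['img'],cv2.COLOR_BGR2HSV)[y0:y1,x0:x1,1].reshape(-1)
    # near line
    a=np.array([.4740,-.3210]); d=np.array([.96,.279])/np.hypot(.96,.279)
    r=c[:,:2]-a; t=r@d; e=r@np.array([-d[1],d[0]])
    k=(abs(e)<.03)&(t>-.01)&(t<.2)&(c[:,2]>.035)&(c[:,2]<.09)
    top=k&(c[:,2]>.05)&(t<.075)&(abs(e)<.02)
    p=np.polyfit(t[top],e[top],1); print(n,'handle top',top.sum(),'fit',p,'z',np.median(c[top,2]),'tmin',np.percentile(t[k],[0,1]),'tmax',np.percentile(t[k],[99,100]),'e rng',np.percentile(e[top],[2,98]))
    w=k&(sat<60); print(' white t',np.percentile(t[w],[1,50,99]),'e',np.percentile(e[w],[1,99]), 'z',c[w,2].max())
c=cloud(S['side'])[230:345,170:270].reshape(-1,3); q=c[(c[:,2]>.1)&(c[:,2]<.12)&(np.hypot(c[:,0]-.55,c[:,1]-.285)<.065)]
print(cv2.minEnclosingCircle(q[:,:2].astype(np.float32)),q[:,2].max())
c=cloud(S['scene'])[240:325,375:455].reshape(-1,3);q=c[(c[:,2]<.02)&(np.hypot(c[:,0]-.55,c[:,1]-.285)<.04)];print(q.mean(0) if len(q) else 0)
A=np.vstack
```

```text
scene handle top 179 fit [-0.00523899  0.00058307] z 0.05393456188610519 tmin [0.00136368 0.00598333] tmax [0.18574455 0.18761177] e rng [-0.00960772  0.0094683 ]
 white t [0.1213218  0.16999657 0.18648285] e [-0.01859644  0.02191174] z 0.06906887649256824
side handle top 171 fit [0.00239164 0.00287845] z 0.05533673900538479 tmin [-0.00264026 -0.00048755] tmax [0.17698569 0.18223772] e rng [-0.00989077  0.01106107]
 white t [0.12115786 0.14991694 0.17764083] e [-0.00883258  0.02360516] z 0.07037143517496988
((0.5477016568183899, 0.2853926122188568), 0.05425610765814781) 0.11269707942739335
[0.5141367  0.28501455 0.00626929]
```

View pics/c1.png

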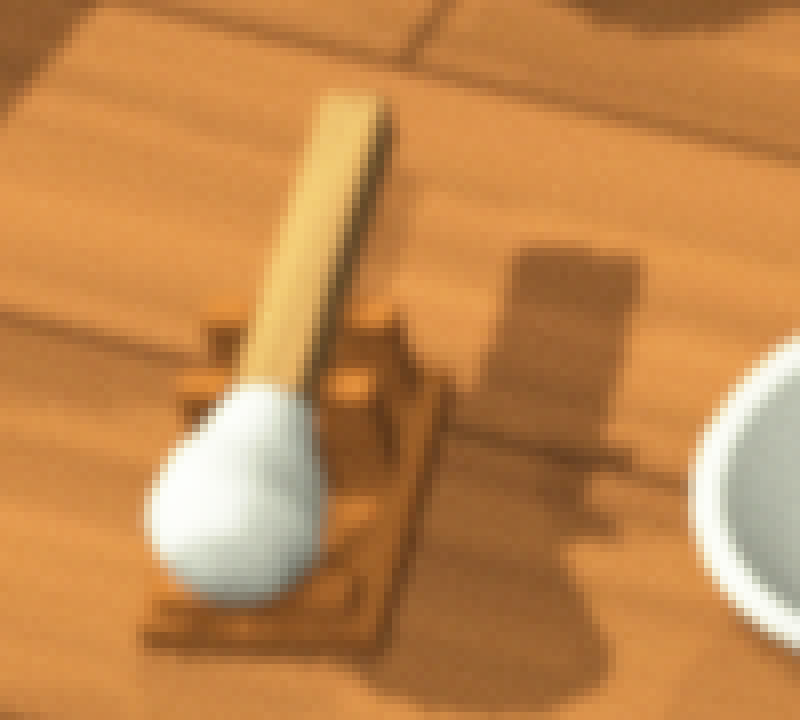

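View pics/c2.png

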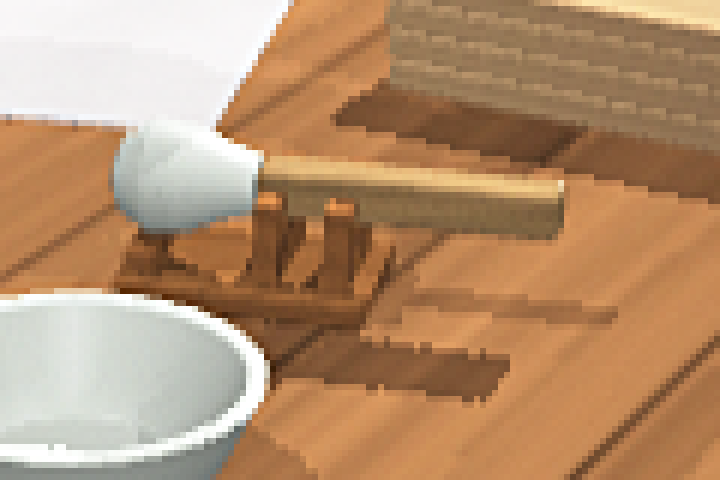

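Run:
```python
from h import *
s=dict(np.load('pics/scene0.npz')); C=cloud(s)
for nm,(x0,y0,x1,y1) in dict(pile=(0,140,135,245),mortar=(215,228,280,278)).items():
    c=C[y0:y1,x0:x1].reshape(-1,3); q=c[(c[:,2]>.02)&(c[:,2]<.15)]
    print(nm,np.percentile(q,[1,50,99],axis=0).round(3))
g=np.array([.4996,-.3123]); c=C.reshape(-1,3); k=(np.hypot(*(c[:,:2]-g).T)<.16)&(c[:,2]>.08); print(k.sum())
for p in ([.4996,-.3123,.055],[.4756,-.3193,.045],[.653,-.267,.045]): print(proj(s,p),proj(dict(np.load('pics/side0.npz')),p))
```

```text
pile [[ 0.367 -0.75   0.022]
 [ 0.527 -0.616  0.049]
 [ 0.664 -0.524  0.053]]
mortar [[ 0.494 -0.157  0.02 ]
 [ 0.536 -0.105  0.041]
 [ 0.627 -0.025  0.051]]
0
(np.float64(172.23035890629447), np.float64(208.5916481287915)) (np.float64(411.0689871167124), np.float64(170.8356013928829))
(np.float64(175.30800752005504), np.float64(204.3731336994133)) (np.float64(421.26768333707264), np.float64(175.75323428192462))
(np.float64(157.8723675254586), np.float64(262.3582708462813)) (np.float64(346.56650503086837), np.float64(168.36918495614793))
```

Call:
{"method": "drive_tool", "body": {
  "series": [
    [[0, 0, 0.036, 3, -0.8, 0.8, 100], [0, 0, 0.036, 7, -1.8, 1.6, 100], [0, 0, 0.036, 11, -2.8, 2.4, 100], [0, 0, 0.036, 15, -3.8, 3.2, 100], [0, 0, 0.036, 19, -4.9, 4, 100], [0, 0, 0.036, 23, -5.9, 4.8, 100], [0, 0, 0.036, 27, -6.9, 5.6, 100], [0, 0, 0.036, 31, -7.9, 6.4, 100], [0, 0, 0.036, 35, -8.9, 7.2, 100], [0, 0, 0.036, 37.7, -9.6, 8, 100], [0, 0, 0.036, 37.7, -9.6, 8, 100], [0, 0, 0.036, 37.7, -9.6, 8, 100]]
  ]
}}

```text
time: 1.35
tool_pos: [0.5, -0.312, 0.1241]
ee_rot: [-3.139, 0.001, 0.284]
wrist_force: [-0.8, 0.0, -0.0]
width: 0.0942
```

Run:
```python
from h import *
s=snap('wrist','w1.png')
f=240/np.tan(np.radians(s['vertical_fov']/2));R=cv2.Rodrigues(s['rvec'])[0]
for p in ([.4756,-.3193,.055],[.4996,-.3123,.055],[.57,-.2919,.055]):
    c=R@np.array(p)+s['tvec']; th=np.arctan2(np.hypot(c[0],c[1]),c[2]); k=f*th/np.hypot(c[0],c[1]); u,v=c[0]*k+s['cx'],c[1]*k+s['cy']; print(u,v)
    cv2.circle(s['img'],(int(u),int(v)),4,(0,0,255),1)
cv2.imwrite('pics/w1.png',s['img'])
```

```text
321.0402073124364 290.6196334347109
321.11249000486725 257.41078793703946
321.48178704148796 150.750814067744
```

View pics/w1.png

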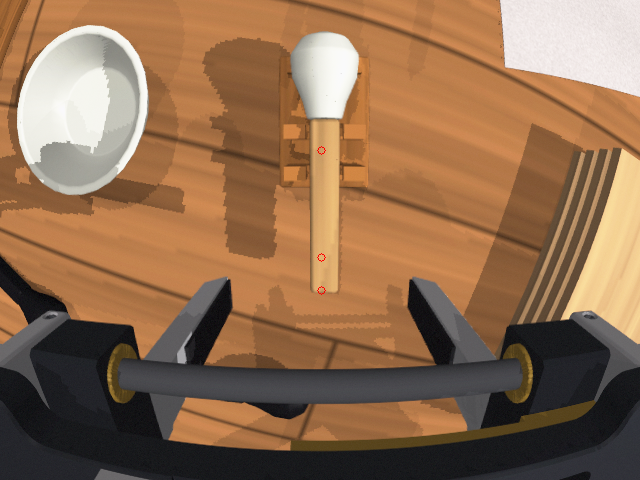

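The handle centreline is about 3 px right of my prediction, at column 324, and its end is at row 293. I'll shift +1.5 mm in y and −1 mm in x, then descend and close.

Call:
{"method": "drive_tool", "body": {
  "series": [
    [[0, 0, 0, -0.1, 0.15, 1.5, 100], [0, 0, 0, -0.1, 0.15, 3.5, 100], [0, 0, 0, -0.1, 0.15, 5.5, 100], [0, 0, 0, -0.1, 0.15, 7.5, 100], [0, 0, 0, -0.1, 0.15, 9, 100], [0, 0, 0, -0.1, 0.15, 9.8, 100], [0, 0, 0, -0.1, 0.15, 9.8, 100], [0, 0, 0, -0.1, 0.15, 9.8, 60], [0, 0, 0, -0.1, 0.15, 9.8, 40], [0, 0, 0, -0.1, 0.15, 9.8, 30], [0, 0, 0, -0.1, 0.15, 9.8, 25], [0, 0, 0, -0.1, 0.15, 9.8, 20], [0, 0, 0, -0.1, 0.15, 9.8, 0], [0, 0, 0, -0.1, 0.15, 9.8, 0], [0, 0, 0, -0.1, 0.15, 9.8, 0], [0, 0, 0, -0.1, 0.15, 9.8, 0]]
  ]
}}

```text
time: 3.0
tool_pos: [0.4989, -0.3143, 0.0266]
ee_rot: [-3.14, 0.001, 0.283]
wrist_force: [-0.3, 0.1, -0.1]
width: 0.0258
```

Run:
```python
from h import *
o=robot.get_obs(); print({k:np.round(o[k],3) for k in('time','tool_pos','ee_rot','wrist_force','wrist_torque','width')})
s=snap('wrist','w2.png')
```

```text
{'time': np.float64(3.0), 'tool_pos': array([ 0.499, -0.314,  0.027]), 'ee_rot': array([-3.14e+00,  1.00e-03,  2.83e-01]), 'wrist_force': array([-0.271,  0.145, -0.089]), 'wrist_torque': array([-0.031, -0.012, -0.042]), 'width': np.float64(0.026)}
```

View pics/w2.png

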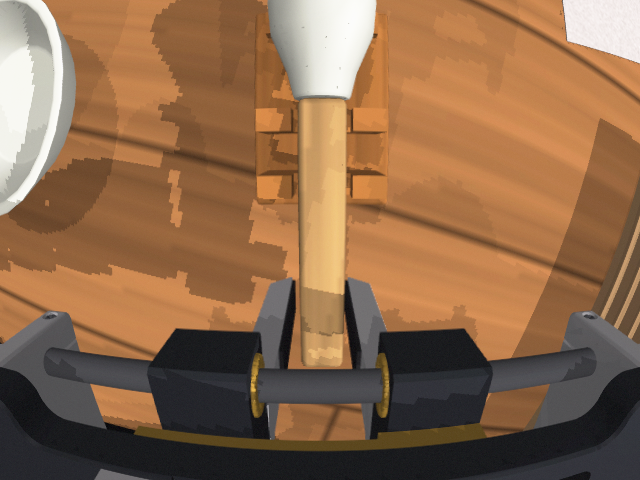

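The handle is central between the pads and they are still closing at 26 mm. I'll keep closing.

Call:
{"method": "drive_tool", "body": {
  "series": [
    [[0, 0, 0, 0, 0, 0, 0], [0, 0, 0, 0, 0, 0, 0], [0, 0, 0, 0, 0, 0, 0], [0, 0, 0, 0, 0, 0, 0], [0, 0, 0, 0, 0, 0, 0]]
  ]
}}

```text
time: 3.55
tool_pos: [0.499, -0.3144, 0.0266]
ee_rot: [-3.14, 0.001, 0.283]
wrist_force: [0.9, -1.2, 0.7]
width: 0.02
```

```bash
cat >> h.py <<'E'
def obs():
    o=robot.get_obs(); print({k:np.round(o[k],4).tolist() for k in('time','tool_pos','ee_rot','wrist_force','wrist_torque','width')})
E
python3 -c "
from h import *
obs()"
```

```text
{'time': 3.55, 'tool_pos': [0.499, -0.3144, 0.0266], 'ee_rot': [-3.14, 0.0008, 0.2826], 'wrist_force': [0.9034, -1.2233, 0.7407], 'wrist_torque': [-0.1165, -0.0135, -0.0082], 'width': 0.02}
```

Call:
{"method": "drive_tool", "body": {
  "series": [
    [[0, 0, 0, 0, 0, -0.1, 0], [0, 0, 0, 0, 0, -0.3, 0], [0, 0, 0, 0, 0, -0.6, 0], [0, 0, 0, 0, 0, -1, 0], [0, 0, 0, 0, 0, -1.5, 0], [0, 0, 0, 0, 0, -2, 0], [0, 0, 0, 0, 0, -2.5, 0], [0, 0, 0, 0, 0, -3, 0], [0, 0, 0, 0, 0, -3.5, 0], [0, 0, 0, 0, 0, -4, 0], [0, 0, 0, 0, 0, -4.4, 0], [0, 0, 0, 0, 0, -4.7, 0], [0, 0, 0, 0, 0, -4.9, 0], [0, 0, 0, 0, 0, -5, 0], [0, 0, 0, 0, 0, -5, 0]]
  ]
}}

```text
time: 5.05
tool_pos: [0.499, -0.3145, 0.0766]
ee_rot: [-3.14, 0.001, 0.283]
wrist_force: [0.2, -0.5, -3.4]
width: 0.0199
```

Run:
```python
from h import *
obs(); a=snap('side','s3.png')['img']; b=snap('scene','sc3.png')['img']
cv2.imwrite('pics/m3.png',np.hstack([cv2.resize(a[90:250,310:510],None,fx=2,fy=2),cv2.resize(b[130:290,90:290],None,fx=2,fy=2)]))
```

```text
{'time': 5.05, 'tool_pos': [0.499, -0.3145, 0.0766], 'ee_rot': [-3.14, 0.0009, 0.2827], 'wrist_force': [0.2431, -0.4733, -3.3542], 'wrist_torque': [-0.0968, 0.169, 0.001], 'width': 0.0199}
```

View pics/m3.png

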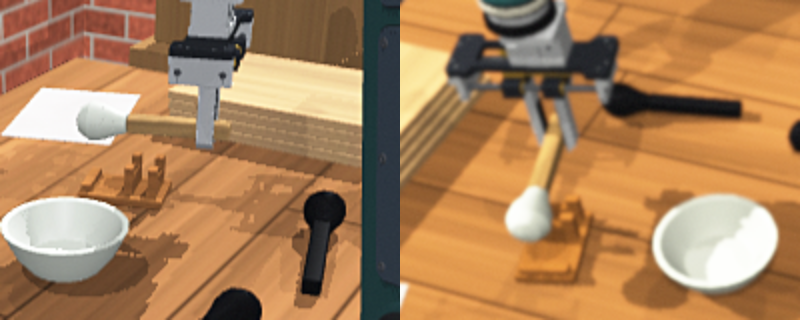

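The pestle is level and clear of the rest. Now I'll raise it another 20 cm.

Call:
{"method": "drive_tool", "body": {
  "series": [
    [[0, 0, 0, 0, 0, -0.2, 0], [0, 0, 0, 0, 0, -0.6, 0], [0, 0, 0, 0, 0, -1.2, 0], [0, 0, 0, 0, 0, -2, 0], [0, 0, 0, 0, 0, -3.2, 0], [0, 0, 0, 0, 0, -4.6, 0], [0, 0, 0, 0, 0, -6.1, 0], [0, 0, 0, 0, 0, -7.6, 0], [0, 0, 0, 0, 0, -9.1, 0], [0, 0, 0, 0, 0, -10.6, 0], [0, 0, 0, 0, 0, -12.1, 0], [0, 0, 0, 0, 0, -13.6, 0], [0, 0, 0, 0, 0, -15.1, 0], [0, 0, 0, 0, 0, -16.6, 0], [0, 0, 0, 0, 0, -18, 0], [0, 0, 0, 0, 0, -19, 0], [0, 0, 0, 0, 0, -19.6, 0], [0, 0, 0, 0, 0, -19.9, 0], [0, 0, 0, 0, 0, -20, 0], [0, 0, 0, 0, 0, -20, 0]]
  ]
}}

```text
time: 7.15
tool_pos: [0.4991, -0.3146, 0.2757]
ee_rot: [-3.139, 0.002, 0.283]
wrist_force: [-0.6, -0.1, -1.7]
width: 0.0198
```

```bash
python3 -c "
from h import *
obs()"
```

```text
{'time': 7.15, 'tool_pos': [0.4991, -0.3146, 0.2757], 'ee_rot': [-3.1386, 0.0019, 0.2826], 'wrist_force': [-0.6047, -0.1091, -1.6892], 'wrist_torque': [-0.0293, 0.2705, 0.0032], 'width': 0.0198}
```

Call:
{"method": "drive_tool", "body": {
  "series": [
    [[0, 0, 0, 0, 0, 0, 10], [0, 0, 0, 0, 0, 0, 10], [0, 0, 0, 0, 0, 0, 14], [0, 0, 0, 0, 0, 0, 14], [0, 0, 0, 0, 0, 0, 16], [0, 0, 0, 0, 0, 0, 16]]
  ]
}}

```text
time: 7.75
tool_pos: [0.4991, -0.3146, 0.2758]
ee_rot: [-3.139, 0.002, 0.283]
wrist_force: [-1.1, -0.5, -2.3]
width: 0.0195
```

Run:
```python
from h import *
obs(); a=snap('side','s4.png')['img']; cv2.imwrite('pics/m4.png',cv2.resize(a[0:220,290:510],None,fx=2,fy=2))
```

```text
{'time': 7.75, 'tool_pos': [0.4991, -0.3146, 0.2758], 'ee_rot': [-3.1388, 0.0018, 0.2826], 'wrist_force': [-1.1125, -0.4937, -2.2768], 'wrist_torque': [-0.0864, 0.2701, -0.0511], 'width': 0.0195}
```

View pics/m4.png

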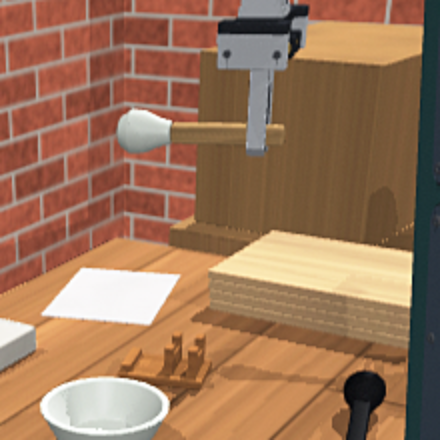

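The pestle is still level. I'll ease further in small steps.

Call:
{"method": "drive_tool", "body": {
  "series": [
    [[0, 0, 0, 0, 0, 0, 17], [0, 0, 0, 0, 0, 0, 18], [0, 0, 0, 0, 0, 0, 18], [0, 0, 0, 0, 0, 0, 18.5], [0, 0, 0, 0, 0, 0, 18.5], [0, 0, 0, 0, 0, 0, 19], [0, 0, 0, 0, 0, 0, 19]]
  ]
}}

```text
time: 8.5
tool_pos: [0.4991, -0.3146, 0.2758]
ee_rot: [-3.139, 0.002, 0.283]
wrist_force: [-0.7, 0.2, -1.6]
width: 0.02
```

Run:
```python
from h import *
obs(); a=snap('side','s5.png')['img']; cv2.imwrite('pics/m5.png',cv2.resize(a[0:220,290:510],None,fx=2,fy=2))
```

```text
{'time': 8.5, 'tool_pos': [0.4991, -0.3146, 0.2758], 'ee_rot': [-3.1388, 0.0018, 0.2827], 'wrist_force': [-0.7101, 0.22, -1.6044], 'wrist_torque': [-0.0944, 0.2849, 0.0125], 'width': 0.02}
```

View pics/m5.png

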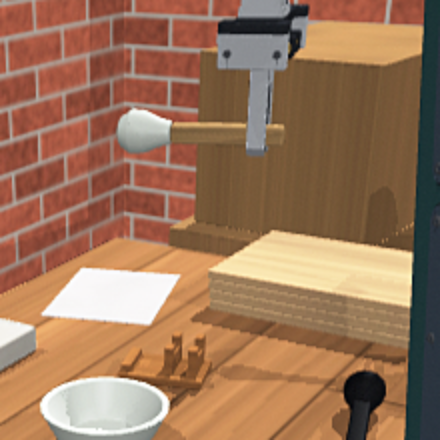

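Call:
{"method": "drive_tool", "body": {
  "series": [
    [[0, 0, 0, 0, 0, 0, 19.5], [0, 0, 0, 0, 0, 0, 19.5], [0, 0, 0, 0, 0, 0, 19.8], [0, 0, 0, 0, 0, 0, 19.8]]
  ]
}}

```text
time: 8.95
tool_pos: [0.4991, -0.3146, 0.2758]
ee_rot: [-3.139, 0.002, 0.283]
wrist_force: [-0.4, 0.3, -2.2]
width: 0.0196
```

```bash
python3 -c "
from h import *
obs()
s=robot.snapshot('side');cv2.imwrite('pics/m6.png',cv2.resize(s['img'][0:150,290:510],None,fx=2,fy=2))"
```

```text
{'time': 8.95, 'tool_pos': [0.4991, -0.3146, 0.2758], 'ee_rot': [-3.1388, 0.0018, 0.2826], 'wrist_force': [-0.3608, 0.3448, -2.19], 'wrist_torque': [-0.0358, 0.1998, -0.0063], 'width': 0.0196}
```

View pics/m6.png

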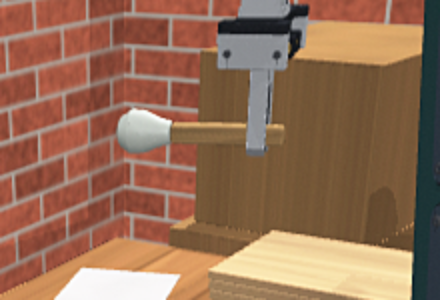

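Call:
{"method": "drive_tool", "body": {
  "series": [
    [[0, 0, 0, 0, 0, 0, 20], [0, 0, 0, 0, 0, 0, 20], [0, 0, 0, 0, 0, 0, 20.2], [0, 0, 0, 0, 0, 0, 20.2]]
  ]
}}

```text
time: 9.4
tool_pos: [0.4991, -0.3146, 0.2758]
ee_rot: [-3.139, 0.002, 0.283]
wrist_force: [-0.6, 1.0, -2.7]
width: 0.0194
```

```bash
python3 -c "
from h import *
obs()
s=robot.snapshot('side');cv2.imwrite('pics/m7.png',cv2.resize(s['img'][0:150,290:510],None,fx=2,fy=2))"
```

```text
{'time': 9.4, 'tool_pos': [0.4991, -0.3146, 0.2758], 'ee_rot': [-3.1388, 0.0018, 0.2826], 'wrist_force': [-0.5539, 0.9792, -2.7304], 'wrist_torque': [-0.0337, 0.2569, -0.0117], 'width': 0.0194}
```

View pics/m7.png

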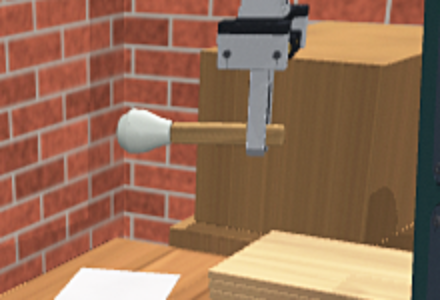

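```bash
cat >> h.py <<'E'
def ang(tag=None,n='side'):
    s=robot.snapshot(n)
    if tag: cv2.imwrite('pics/'+tag+'.png',s['img'])
    o=robot.get_obs(); t=o['tool_pos']; from scipy.spatial.transform import Rotation as Ro
    M=Ro.from_euler('xyz',o['ee_rot']).as_matrix(); g=t-.019*M[:,2]
    c=cloud(s).reshape(-1,3); h=cv2.cvtColor(s['img'],cv2.COLOR_BGR2HSV).reshape(-1,3)
    d=c-g; k=(np.linalg.norm(d,axis=1)<.175)&(np.linalg.norm(d,axis=1)>.09)&(abs(d@M[:,1])<.035)&(h[:,1]<60)&(h[:,2]>120)&(d@[0,0,1]<.04)
    q=d[k]
    if len(q)<20: print('few',len(q)); return
    m=(q.min(0)+q.max(0))/2; m=q.mean(0)
    print('t',round(o['time'],2),'n',len(q),'along tool x,y,z',(m@M).round(4),'below',-m[2].round(4),'angle below tool-x deg',np.degrees(np.arctan2(m@M[:,2],m@M[:,0])).round(1),'tq',o['wrist_torque'].round(3),'w',o['width'])
E
python3 -c "
from h import *
ang()"
```

```text
t 9.5 n 451 along tool x,y,z [ 0.1245 -0.0141 -0.0032] below -0.003 angle below tool-x deg -1.5 tq [-0.096  0.193 -0.039] w 0.01987801890499373
```

Call:
{"method": "drive_tool", "body": {
  "series": [
    [[0, 0, 0, 0, 0, 0, 20.4], [0, 0, 0, 0, 0, 0, 20.4]]
  ]
}}

```text
time: 9.7
tool_pos: [0.4991, -0.3146, 0.2758]
ee_rot: [-3.139, 0.002, 0.283]
wrist_force: [0.5, 0.2, -2.1]
width: 0.0199
```

```bash
python3 -c "
from h import *
ang()"
```

```text
t 9.75 n 448 along tool x,y,z [ 0.1244 -0.0139 -0.0033] below -0.0031 angle below tool-x deg -1.5 tq [-0.053  0.26  -0.016] w 0.019964053142745995
```

Call:
{"method": "drive_tool", "body": {
  "series": [
    [[0, 0, 0, 0, 0, 0, 20.6], [0, 0, 0, 0, 0, 0, 20.6]]
  ]
}}

```text
time: 9.95
tool_pos: [0.4991, -0.3146, 0.2758]
ee_rot: [-3.139, 0.002, 0.283]
wrist_force: [0.1, 0.0, -1.4]
width: 0.02
```

```bash
python3 -c "
from h import *
ang()"
```

```text
t 10.0 n 438 along tool x,y,z [ 0.1235 -0.0143  0.0083] below 0.0085 angle below tool-x deg 3.9 tq [-0.075  0.16   0.019] w 0.019856358624096338
```

Call:
{"method": "drive_tool", "body": {
  "series": [
    [[0, 0, 0, 0, 0, 0, 20.7], [0, 0, 0, 0, 0, 0, 20.8]]
  ]
}}

```text
time: 10.2
tool_pos: [0.4993, -0.3146, 0.2759]
ee_rot: [-3.139, 0.001, 0.283]
wrist_force: [0.4, 0.4, -1.7]
width: 0.0199
```

```bash
python3 -c "
from h import *
ang()"
```

```text
t 10.25 n 422 along tool x,y,z [ 0.0978 -0.0143  0.072 ] below 0.0721 angle below tool-x deg 36.4 tq [-0.078  0.196  0.038] w 0.01981428942977275
```

It's swinging: 36° by this reading. I'll hold this opening for now.

Call:
{"method": "drive_tool", "body": {
  "series": [
    [[0, 0, 0, 0, 0, 0, 20.8], [0, 0, 0, 0, 0, 0, 20.8]]
  ]
}}

```text
time: 10.45
tool_pos: [0.4992, -0.3146, 0.2757]
ee_rot: [-3.139, 0.002, 0.283]
wrist_force: [0.2, 0.3, -1.2]
width: 0.0198
```

```bash
python3 -c "
from h import *
ang('m8')"
```

```text
t 10.5 n 414 along tool x,y,z [ 0.0658 -0.0146  0.1009] below 0.101 angle below tool-x deg 56.9 tq [-0.064  0.103 -0.013] w 0.019734799409782854
```

Call:
{"method": "drive_tool", "body": {
  "series": [
    [[0, 0, 0, 0, 0, 0, 20.8], [0, 0, 0, 0, 0, 0, 20.8], [0, 0, 0, 0, 0, 0, 20.9]]
  ]
}}

```text
time: 10.8
tool_pos: [0.4993, -0.3145, 0.2759]
ee_rot: [-3.139, 0.001, 0.283]
wrist_force: [0.6, 0.5, -2.3]
width: 0.02
```

```bash
python3 -c "
from h import *
ang('m9')"
```

```text
t 10.85 n 411 along tool x,y,z [ 0.0659 -0.0144  0.1009] below 0.1009 angle below tool-x deg 56.8 tq [-0.056  0.167  0.017] w 0.020164195747686
```

Call:
{"method": "drive_tool", "body": {
  "series": [
    [[0, 0, 0, 0, 0, 0, 20.9], [0, 0, 0, 0, 0, 0, 20.9]]
  ]
}}

```text
time: 11.05
tool_pos: [0.4993, -0.3145, 0.2758]
ee_rot: [-3.139, 0.001, 0.283]
wrist_force: [0.1, -0.4, -1.2]
width: 0.0199
```

```bash
python3 -c "
from h import *
ang('m10')"
```

```text
t 11.1 n 410 along tool x,y,z [ 0.066  -0.0144  0.1009] below 0.1009 angle below tool-x deg 56.8 tq [-0.008  0.147 -0.032] w 0.019848504731483464
```

Call:
{"method": "drive_tool", "body": {
  "series": [
    [[0, 0, 0, 0, 0, 0, 20.95], [0, 0, 0, 0, 0, 0, 20.95]]
  ]
}}

```text
time: 11.3
tool_pos: [0.4993, -0.3146, 0.2759]
ee_rot: [-3.139, 0.001, 0.283]
wrist_force: [-0.2, -0.4, -3.0]
width: 0.0198
```

```bash
python3 -c "
from h import *
ang('m11')"
```

```text
t 11.35 n 412 along tool x,y,z [ 0.0659 -0.0143  0.1009] below 0.1009 angle below tool-x deg 56.8 tq [-0.071  0.128 -0.03 ] w 0.020103168034292736
```

Call:
{"method": "drive_tool", "body": {
  "series": [
    [[0, 0, 0, 0, 0, 0, 21], [0, 0, 0, 0, 0, 0, 21]]
  ]
}}

```text
time: 11.55
tool_pos: [0.4993, -0.3146, 0.2758]
ee_rot: [-3.139, 0.001, 0.283]
wrist_force: [0.4, 0.0, -1.5]
width: 0.02
```

```bash
python3 -c "
from h import *
ang('m12')"
```

```text
t 11.6 n 413 along tool x,y,z [ 0.0659 -0.0144  0.101 ] below 0.101 angle below tool-x deg 56.9 tq [-0.118  0.145  0.028] w 0.019746913492744
```

Call:
{"method": "drive_tool", "body": {
  "series": [
    [[0, 0, 0, 0, 0, 0, 21.03], [0, 0, 0, 0, 0, 0, 21.03]]
  ]
}}

```text
time: 11.8
tool_pos: [0.4993, -0.3145, 0.2758]
ee_rot: [-3.139, 0.001, 0.283]
wrist_force: [-0.3, 0.5, -3.1]
width: 0.0196
```

```bash
python3 -c "
from h import *
ang('m13')"
```

```text
t 11.85 n 413 along tool x,y,z [ 0.0659 -0.0143  0.101 ] below 0.101 angle below tool-x deg 56.9 tq [-0.039  0.139  0.019] w 0.01988516482008022
```

Call:
{"method": "drive_tool", "body": {
  "series": [
    [[0, 0, 0, 0, 0, 0, 21.06], [0, 0, 0, 0, 0, 0, 21.06]]
  ]
}}

```text
time: 12.05
tool_pos: [0.4993, -0.3146, 0.2759]
ee_rot: [-3.139, 0.001, 0.283]
wrist_force: [0.1, -0.2, -1.4]
width: 0.0202
```

```bash
python3 -c "
from h import *
ang('m14')"
```

```text
t 12.1 n 415 along tool x,y,z [ 0.0532 -0.0146  0.1086] below 0.1086 angle below tool-x deg 63.9 tq [-0.004  0.138 -0.071] w 0.019947594399727712
```

Call:
{"method": "drive_tool", "body": {
  "series": [
    [[0, 0, 0, 0, 0, 0, 21.09], [0, 0, 0, 0, 0, 0, 21.09]]
  ]
}}

```text
time: 12.3
tool_pos: [0.4992, -0.3146, 0.2758]
ee_rot: [-3.139, 0.001, 0.283]
wrist_force: [0.9, -0.4, -2.4]
width: 0.02
```

```bash
python3 -c "
from h import *
ang('m15')"
```

```text
t 12.35 n 408 along tool x,y,z [ 0.0432 -0.0147  0.1132] below 0.1132 angle below tool-x deg 69.1 tq [-0.036  0.099 -0.014] w 0.02034907071108559
```

Call:
{"method": "drive_tool", "body": {
  "series": [
    [[0, 0, 0, 0, 0, 0, 21.1], [0, 0, 0, 0, 0, 0, 21.12]]
  ]
}}

```text
time: 12.55
tool_pos: [0.4993, -0.3145, 0.2758]
ee_rot: [-3.139, 0.001, 0.283]
wrist_force: [0.9, 0.4, -2.0]
width: 0.0202
```

```bash
python3 -c "
from h import *
ang('m16')"
```

```text
t 12.6 n 411 along tool x,y,z [ 0.0431 -0.0145  0.1133] below 0.1133 angle below tool-x deg 69.1 tq [ 0.013  0.061 -0.005] w 0.020338219613333163
```

Call:
{"method": "drive_tool", "body": {
  "series": [
    [[0, 0, 0, 0, 0, 0, 21.13], [0, 0, 0, 0, 0, 0, 21.14]]
  ]
}}

```text
time: 12.8
tool_pos: [0.4993, -0.3146, 0.2759]
ee_rot: [-3.139, 0.001, 0.283]
wrist_force: [-0.5, 0.2, -2.6]
width: 0.0204
```

```bash
python3 -c "
from h import *
ang('m17')"
```

```text
t 12.85 n 413 along tool x,y,z [ 0.0413 -0.0142  0.1141] below 0.1141 angle below tool-x deg 70.1 tq [-0.004  0.074 -0.026] w 0.01979790137570872
```

Call:
{"method": "drive_tool", "body": {
  "series": [
    [[0, 0, 0, 0, 0, 0, 21.15], [0, 0, 0, 0, 0, 0, 21.16]]
  ]
}}

```text
time: 13.05
tool_pos: [0.4993, -0.3145, 0.2759]
ee_rot: [-3.139, 0.001, 0.283]
wrist_force: [0.4, -0.3, -2.5]
width: 0.0199
```

```bash
python3 -c "
from h import *
ang('m18')"
```

```text
t 13.1 n 411 along tool x,y,z [ 0.0263 -0.0142  0.1193] below 0.1193 angle below tool-x deg 77.6 tq [-0.047  0.076  0.042] w 0.020066895144064536
```

Call:
{"method": "drive_tool", "body": {
  "series": [
    [[0, 0, 0, 0, 0, 0, 21.17], [0, 0, 0, 0, 0, 0, 21.18]]
  ]
}}

```text
time: 13.3
tool_pos: [0.4993, -0.3146, 0.2758]
ee_rot: [-3.139, 0.001, 0.283]
wrist_force: [0.8, 0.2, -1.8]
width: 0.0197
```

```bash
python3 -c "
from h import *
ang('m19')"
```

```text
t 13.35 n 409 along tool x,y,z [ 0.0225 -0.0143  0.1203] below 0.1203 angle below tool-x deg 79.4 tq [-0.029  0.046  0.033] w 0.020063065762059257
```

It's at about 80°, the expected 10° short of plumb. Now I'll tighten again.

Call:
{"method": "drive_tool", "body": {
  "series": [
    [[0, 0, 0, 0, 0, 0, 20.5], [0, 0, 0, 0, 0, 0, 15], [0, 0, 0, 0, 0, 0, 0], [0, 0, 0, 0, 0, 0, 0]]
  ]
}}

```text
time: 13.75
tool_pos: [0.4993, -0.3145, 0.2758]
ee_rot: [-3.139, 0.001, 0.283]
wrist_force: [-0.4, 0.1, -2.4]
width: 0.02
```

```bash
python3 -c "
from h import *
ang('m20'); ang('m21','scene'); obs(); print(robot.get_obs()['joint_positions'])
a=cv2.imread('pics/m20.png');cv2.imwrite('pics/m20c.png',cv2.resize(a[0:240,290:510],None,fx=2,fy=2))
"
```

```text
t 13.8 n 409 along tool x,y,z [ 0.0225 -0.0146  0.1203] below 0.1203 angle below tool-x deg 79.4 tq [-0.031  0.024  0.044] w 0.01967272690262735
t 13.85 n 432 along tool x,y,z [ 0.0391 -0.0056  0.1165] below 0.1166 angle below tool-x deg 71.5 tq [-0.039  0.055  0.003] w 0.019952894534293487
{'time': 13.85, 'tool_pos': [0.4993, -0.3146, 0.2759], 'ee_rot': [-3.1389, 0.0012, 0.2827], 'wrist_force': [-0.296, 0.2555, -1.549], 'wrist_torque': [-0.0385, 0.0548, 0.0029], 'width': 0.02}
[-6.58651444e-01  1.78141463e-01  1.13104412e+00  6.60358903e-04
  1.83531284e+00  6.29573094e-01]
```

View pics/m20c.png

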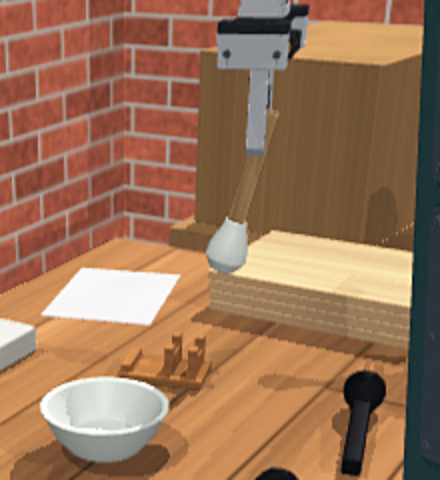

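View pics/m21.png

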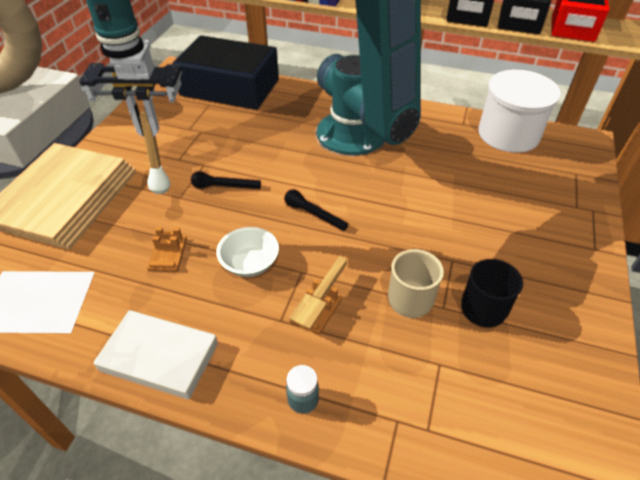

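The pestle hangs head down, gripped again and leaning toward tool +x. I'll measure its true angle by casting silhouette rays onto the swing plane.

```bash
cat >> h.py <<'E'
def ang2(names=('side','scene')):
    from scipy.spatial.transform import Rotation as Ro
    for n in names:
        s=robot.snapshot(n); o=robot.get_obs()
        M=Ro.from_euler('xyz',o['ee_rot']).as_matrix(); g=o['tool_pos']-.019*M[:,2]
        d=cloud(s)-g; h=cv2.cvtColor(s['img'],cv2.COLOR_BGR2HSV); r=np.linalg.norm(d,axis=-1)
        near=(r<.19)&(abs(d@M[:,1])<.04)&(d[...,2]<.04)
        k=near&(r>.09)&(h[...,1]<60)&(h[...,2]>90)
        wd=near&(d@M[:,2]>.03)&(h[...,1]>60)
        R=cv2.Rodrigues(s['rvec'])[0]; f=240/np.tan(np.radians(s['vertical_fov']/2)); cam=-R.T@s['tvec']
        def cast(u,v):
            ray=R.T@np.array([(u-s['cx'])/f,(v-s['cy'])/f,1]); t=((g-cam)@M[:,1])/(ray@M[:,1]); return (cam+ray*t-g)@M
        for nm,m in(('head',k),('wood',wd)):
            v,u=np.nonzero(m)
            if len(u)<15: print(n,nm,'few');continue
            P=np.array([cast(a,b) for a,b in zip(u,v)]); c=P.mean(0)
            print(n,nm,len(u),'plane x,z',c[[0,2]].round(4),'r',np.hypot(c[0],c[2]).round(4),'ang',np.degrees(np.arctan2(c[2],c[0])).round(1),'far',np.hypot(P[:,0],P[:,2]).max().round(4),'graz',abs(((cam-g)/np.linalg.norm(cam-g))@M[:,1]).round(2))
E
python3 -c "
from h import *
ang2()"
```

```text
side head 417 plane x,z [0.0252 0.1256] r 0.1281 ang 78.7 far 0.1582 graz 0.97
side wood 281 plane x,z [0.0103 0.0645] r 0.0653 ang 80.9 far 0.1537 graz 0.97
scene head 430 plane x,z [0.0263 0.1281] r 0.1308 ang 78.4 far 0.1883 graz 0.34
scene wood 348 plane x,z [0.0117 0.0747] r 0.0756 ang 81.1 far 0.1911 graz 0.34
```

Both views agree the pestle is 11° short of plumb, with the nose at about 0.158 m, so it hasn't slipped down. I'll raise, tilt to plumb and travel to above the crock.

Call:
{"method": "drive_tool", "body": {
  "series": [
    [[0, -0.01, 0, 0, 0, -0.5, 0], [0, -0.03, 0, 0.1, -0.3, -1.2, 0], [0, -0.05, 0, 0.3, -0.8, -2, 0], [0, -0.07, 0, 0.6, -1.6, -3, 0], [0, -0.09, 0, 1, -2.8, -4, 0], [0, -0.11, 0, 1.6, -4.3, -5, 0], [0, -0.13, 0, 2.3, -6, -5.6, 0], [0, -0.15, 0, 3, -8, -6, 0], [0, -0.17, 0, 3.8, -10, -6, 0], [0, -0.19, 0, 4.6, -12.2, -6, 0], [0, -0.19, 0, 5.4, -14.4, -6, 0], [0, -0.19, 0, 6.2, -16.6, -6, 0], [0, -0.19, 0, 7, -18.8, -6, 0], [0, -0.19, 0, 7.9, -21, -6, 0], [0, -0.19, 0, 8.7, -23, -6, 0], [0, -0.19, 0, 9.4, -25, -6, 0], [0, -0.19, 0, 10, -26.6, -6, 0], [0, -0.19, 0, 10.4, -27.6, -6, 0], [0, -0.19, 0, 10.6, -28, -6, 0], [0, -0.19, 0, 10.6, -28, -6, 0]]
  ]
}}

```text
time: 15.95
tool_pos: [0.5233, -0.0159, 0.3368]
ee_rot: [-3.139, 0.191, 0.284]
wrist_force: [0.3, -0.4, -1.8]
width: 0.02
```

Run:
```python
from h import *
from scipy.spatial.transform import Rotation as Ro
obs(); ang2(('side',))
o=robot.get_obs(); M=Ro.from_euler('xyz',o['ee_rot']).as_matrix(); g=o['tool_pos']-.019*M[:,2]
t=np.array([.549,.2853,g[2]]); print('g',g,'delta tool cm',((t-g)@M*100).round(2),'down',M.T@[0,0,-1])
```

```text
{'time': 15.95, 'tool_pos': [0.5233, -0.0159, 0.3368], 'ee_rot': [-3.1394, 0.1908, 0.284], 'wrist_force': [0.2818, -0.4135, -1.812], 'wrist_torque': [0.0645, -0.1233, 0.0248], 'width': 0.02}
side head 649 plane x,z [0.0252 0.1258] r 0.1283 ang 78.7 far 0.1586 graz 0.94
side wood 485 plane x,z [0.0099 0.0634] r 0.0642 ang 81.1 far 0.1427 graz 0.94
g [ 0.52671747 -0.01545015  0.35533678] delta tool cm [ 10.35 -28.26  -1.94] down [0.18993778 0.0020277  0.98179404]
```

Call:
{"method": "drive_tool", "body": {
  "series": [
    [[0, 0, 0, 0.1, -0.3, 0, 0], [0, 0, 0, 0.3, -0.9, -0.1, 0], [0, 0, 0, 0.7, -1.9, -0.1, 0], [0, 0, 0, 1.2, -3.3, -0.2, 0], [0, 0, 0, 1.9, -5.1, -0.3, 0], [0, 0, 0, 2.7, -7.2, -0.5, 0], [0, 0, 0, 3.5, -9.4, -0.6, 0], [0, 0, 0, 4.3, -11.6, -0.8, 0], [0, 0, 0, 5.1, -13.8, -0.9, 0], [0, 0, 0, 5.9, -16, -1.1, 0], [0, 0, 0, 6.7, -18.2, -1.2, 0], [0, 0, 0, 7.5, -20.4, -1.4, 0], [0, 0, 0, 8.3, -22.6, -1.5, 0], [0, 0, 0, 9, -24.6, -1.7, 0], [0, 0, 0, 9.6, -26.3, -1.8, 0], [0, 0, 0, 10, -27.4, -1.9, 0], [0, 0, 0, 10.3, -28, -1.9, 0], [0, 0, 0, 10.4, -28.3, -1.9, 0], [0, 0, 0, 10.4, -28.3, -1.9, 0], [0, 0, 0, 10.4, -28.3, -1.9, 0]]
  ]
}}

```text
time: 18.0
tool_pos: [0.5459, 0.2842, 0.3363]
ee_rot: [-3.14, 0.191, 0.282]
wrist_force: [0.5, 0.0, -2.6]
width: 0.0202
```

Run:
```python
from h import *
from scipy.spatial.transform import Rotation as Ro
obs(); ang2()
o=robot.get_obs(); M=Ro.from_euler('xyz',o['ee_rot']).as_matrix(); g=o['tool_pos']-.019*M[:,2]
t=np.array([.549,.2853,g[2]]); print('g',g,'delta tool cm',((t-g)@M*100).round(2),'down',M.T@[0,0,-1])
a=snap('side','s30.png')['img'];b=snap('scene','sc30.png')
cv2.imwrite('pics/m30.png',np.hstack([a[40:360,100:400],b['img'][60:380,300:600]]))
c=cloud(b)[240:325,375:455].reshape(-1,3); q=c[(c[:,2]>.104)&(c[:,2]<.118)&(np.hypot(c[:,0]-.549,c[:,1]-.285)<.07)]
print(cv2.minEnclosingCircle(q[:,:2].astype(np.float32)))
c=cloud(b).reshape(-1,3); h=cv2.cvtColor(b['img'],cv2.COLOR_BGR2HSV).reshape(-1,3)
k=(np.hypot(c[:,0]-.549,c[:,1]-.285)<.08)&(c[:,2]>.17)&(c[:,2]<.27)&(h[:,1]<60); print('head',c[k].mean(0),c[k].min(0),c[k].max(0))
```

```text
{'time': 18.0, 'tool_pos': [0.5459, 0.2842, 0.3363], 'ee_rot': [-3.1398, 0.1911, 0.282], 'wrist_force': [0.4624, 0.0288, -2.6382], 'wrist_torque': [0.0266, -0.1517, -0.0217], 'width': 0.0202}
side head 1034 plane x,z [0.0252 0.1268] r 0.1292 ang 78.8 far 0.1621 graz 0.81
side wood 842 plane x,z [0.0092 0.0637] r 0.0643 ang 81.7 far 0.1574 graz 0.81
scene head 523 plane x,z [0.0263 0.1334] r 0.136 ang 78.9 far 0.2595 graz 0.2
scene wood 388 plane x,z [0.019  0.0714] r 0.0739 ang 75.1 far 0.2601 graz 0.2
g [0.5493961  0.28507943 0.35509748] delta tool cm [-0.03 -0.03  0.01] down [0.18969    0.00189025 0.98184221]
((0.5501303672790527, 0.286153107881546), 0.05449104309082031)
head [0.56584615 0.28660885 0.23590641] [0.54943814 0.26396443 0.21099241] [0.57814047 0.3089021  0.26278442]
```

View pics/m30.png

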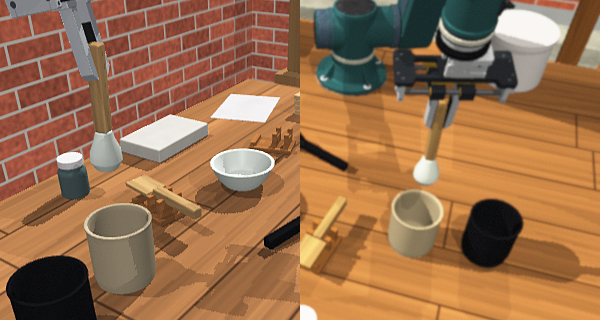

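The pestle is plumb over the crock opening. The side view has the head at (105,150) above the crock at (120,215). I'll lower 17 cm, check, then ease down to contact.

Call:
{"method": "drive_tool", "body": {
  "series": [
    [[0, 0, 0, 0.06, 0, 0.3, 0], [0, 0, 0, 0.19, 0, 0.98, 0], [0, 0, 0, 0.38, 0, 1.96, 0], [0, 0, 0, 0.57, 0, 2.95, 0], [0, 0, 0, 0.76, 0, 3.93, 0], [0, 0, 0, 0.95, 0, 4.91, 0], [0, 0, 0, 1.14, 0, 5.89, 0], [0, 0, 0, 1.33, 0, 6.87, 0], [0, 0, 0, 1.52, 0, 7.86, 0], [0, 0, 0, 1.71, 0, 8.84, 0], [0, 0, 0, 1.9, 0, 9.82, 0], [0, 0, 0, 2.09, 0, 10.8, 0], [0, 0, 0, 2.28, 0, 11.78, 0], [0, 0, 0, 2.47, 0, 12.77, 0], [0, 0, 0, 2.66, 0, 13.75, 0], [0, 0, 0, 2.85, 0, 14.73, 0], [0, 0, 0, 3.04, 0, 15.71, 0], [0, 0, 0, 3.17, 0, 16.4, 0], [0, 0, 0, 3.23, 0, 16.7, 0], [0, 0, 0, 3.23, 0, 16.7, 0]]
  ]
}}

```text
time: 20.2
tool_pos: [0.5456, 0.2845, 0.1657]
ee_rot: [-3.14, 0.192, 0.282]
wrist_force: [0.2, 0.9, -1.6]
width: 0.0197
```

Run:
```python
from h import *
obs()
a=snap('side','s31.png')['img'];b=snap('scene','sc31.png')
cv2.imwrite('pics/m31.png',np.hstack([a[40:360,100:400],b['img'][60:380,300:600]]))
```

```text
{'time': 20.2, 'tool_pos': [0.5456, 0.2845, 0.1657], 'ee_rot': [-3.1396, 0.1919, 0.2822], 'wrist_force': [0.2199, 0.8987, -1.5609], 'wrist_torque': [0.068, -0.1381, -0.0247], 'width': 0.0197}
```

View pics/m31.png

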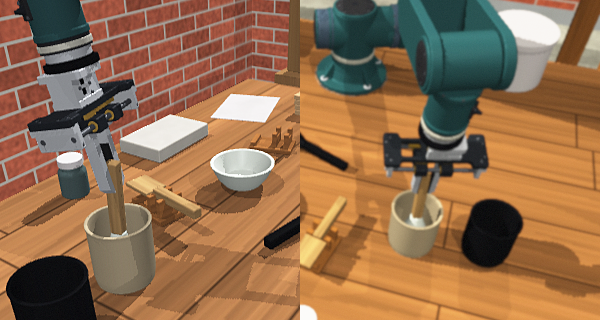

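The head is inside the crock without contact. Now I'll lower slowly.

Call:
{"method": "drive_tool", "body": {
  "series": [
    [[0, 0, 0, 0.06, 0, 0.29, 0], [0, 0, 0, 0.11, 0, 0.59, 0], [0, 0, 0, 0.17, 0, 0.88, 0], [0, 0, 0, 0.21, 0, 1.08, 0], [0, 0, 0, 0.23, 0, 1.18, 0], [0, 0, 0, 0.23, 0, 1.18, 0]]
  ]
}}

```text
time: 20.9
tool_pos: [0.546, 0.2846, 0.1544]
ee_rot: [-3.14, 0.191, 0.282]
wrist_force: [-0.4, -0.8, -1.9]
width: 0.02
```

Call:
{"method": "drive_tool", "body": {
  "series": [
    [[0, 0, 0, 0.02, 0, 0.1, 0], [0, 0, 0, 0.03, 0, 0.15, 0], [0, 0, 0, 0.04, 0, 0.2, 0], [0, 0, 0, 0.04, 0, 0.2, 0]]
  ]
}}

```text
time: 21.3
tool_pos: [0.5459, 0.2847, 0.1524]
ee_rot: [-3.14, 0.191, 0.282]
wrist_force: [0.1, -0.1, -2.3]
width: 0.0201
```

Call:
{"method": "drive_tool", "body": {
  "series": [
    [[0, 0, 0, 0.01, 0, 0.05, 0], [0, 0, 0, 0.02, 0, 0.1, 0], [0, 0, 0, 0.02, 0, 0.1, 0]]
  ]
}}

```text
time: 21.6
tool_pos: [0.5459, 0.2847, 0.1512]
ee_rot: [-3.14, 0.191, 0.282]
wrist_force: [0.3, 0.7, -3.0]
width: 0.02
```

Call:
{"method": "drive_tool", "body": {
  "series": [
    [[0, 0, 0, 0.01, 0, 0.05, 0], [0, 0, 0, 0.02, 0, 0.1, 0], [0, 0, 0, 0.02, 0, 0.1, 0]]
  ]
}}

```text
time: 21.9
tool_pos: [0.5459, 0.2846, 0.1501]
ee_rot: [-3.14, 0.191, 0.282]
wrist_force: [-0.4, -0.0, -1.9]
width: 0.0198
```

Call:
{"method": "drive_tool", "body": {
  "series": [
    [[0, 0, 0, 0.01, 0, 0.05, 0], [0, 0, 0, 0.02, 0, 0.1, 0], [0, 0, 0, 0.02, 0, 0.1, 0]]
  ]
}}

```text
time: 22.2
tool_pos: [0.5458, 0.2846, 0.1489]
ee_rot: [-3.14, 0.191, 0.282]
wrist_force: [-0.0, -0.0, -2.5]
width: 0.0198
```

Call:
{"method": "drive_tool", "body": {
  "series": [
    [[0, 0, 0, 0.01, 0, 0.05, 0], [0, 0, 0, 0.02, 0, 0.1, 0], [0, 0, 0, 0.02, 0, 0.1, 0]]
  ]
}}

```text
time: 22.5
tool_pos: [0.5458, 0.2846, 0.1478]
ee_rot: [-3.14, 0.191, 0.282]
wrist_force: [0.8, -0.7, -2.8]
width: 0.0197
```

Call:
{"method": "drive_tool", "body": {
  "series": [
    [[0, 0, 0, 0.01, 0, 0.05, 0], [0, 0, 0, 0.02, 0, 0.1, 0], [0, 0, 0, 0.02, 0, 0.1, 0]]
  ]
}}

```text
time: 22.8
tool_pos: [0.5458, 0.2846, 0.1473]
ee_rot: [-3.14, 0.191, 0.282]
wrist_force: [-0.0, -0.3, 1.0]
width: 0.02
```

Call:
{"method": "drive_tool", "body": {
  "series": [
    [[0, 0, 0, 0.01, 0, 0.05, 0], [0, 0, 0, 0.02, 0, 0.1, 0], [0, 0, 0, 0.02, 0, 0.1, 0]]
  ]
}}

```text
time: 23.1
tool_pos: [0.5459, 0.2846, 0.1472]
ee_rot: [-3.14, 0.19, 0.282]
wrist_force: [-0.6, -0.1, 3.7]
width: 0.0198
```

Contact: the wrist force changed from −2.3 N to +3.7 N. Now I'll release slowly.

Call:
{"method": "drive_tool", "body": {
  "series": [
    [[0, 0, 0, 0, 0, 0, 20], [0, 0, 0, 0, 0, 0, 21], [0, 0, 0, 0, 0, 0, 22], [0, 0, 0, 0, 0, 0, 23], [0, 0, 0, 0, 0, 0, 25], [0, 0, 0, 0, 0, 0, 27], [0, 0, 0, 0, 0, 0, 30], [0, 0, 0, 0, 0, 0, 33], [0, 0, 0, 0, 0, 0, 36], [0, 0, 0, 0, 0, 0, 40], [0, 0, 0, 0, 0, 0, 45], [0, 0, 0, 0, 0, 0, 50], [0, 0, 0, 0, 0, 0, 60], [0, 0, 0, 0, 0, 0, 70], [0, 0, 0, 0, 0, 0, 85], [0, 0, 0, 0, 0, 0, 100], [0, 0, 0, 0, 0, 0, 100], [0, 0, 0, 0, 0, 0, 100], [0, 0, 0, 0, 0, 0, 100]]
  ]
}}

```text
time: 25.0
tool_pos: [0.5458, 0.2847, 0.1472]
ee_rot: [-3.139, 0.19, 0.282]
wrist_force: [0.2, -0.1, 0.4]
width: 0.0939
```

Run:
```python
from h import *
obs()
a=snap('side','s32.png')['img'];b=snap('scene','sc32.png');w=snap('wrist','w32.png')
cv2.imwrite('pics/m32.png',np.hstack([a[40:360,100:400],b['img'][60:380,300:600]]))
```

```text
{'time': 25.0, 'tool_pos': [0.5458, 0.2847, 0.1472], 'ee_rot': [-3.1395, 0.1903, 0.2823], 'wrist_force': [0.2168, -0.0729, 0.3546], 'wrist_torque': [-0.0011, -0.1299, -0.0338], 'width': 0.0939}
```

View pics/m32.png

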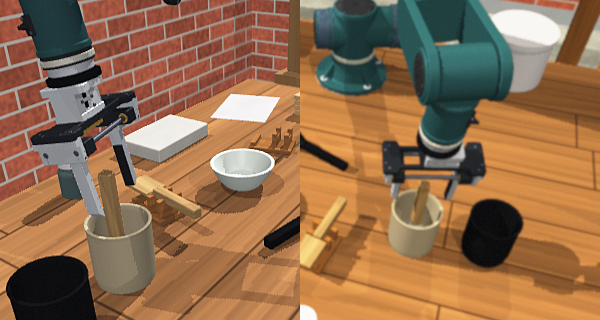

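View pics/w32.png

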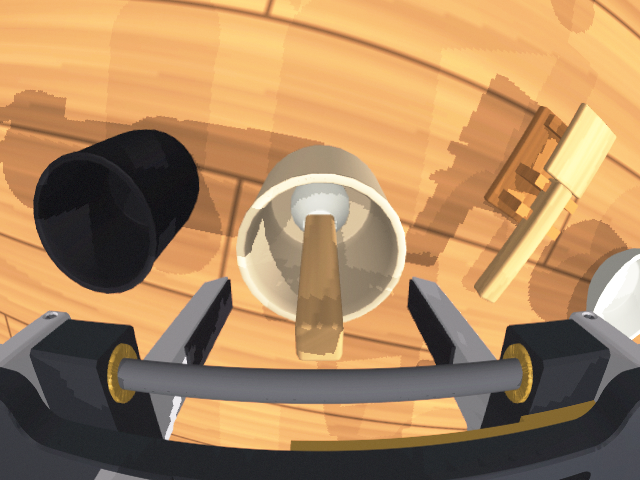

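The pestle stands head down in the crock with its handle leaning on the rim, clear of both fingers. I'll back off along the fingers.

Call:
{"method": "drive_tool", "body": {
  "series": [
    [[0, 0, 0, 0, 0, -0.3, 100], [0, 0, 0, 0, 0, -1, 100], [0, 0, 0, 0, 0, -2, 100], [0, 0, 0, 0, 0, -3.5, 100], [0, 0, 0, 0, 0, -5, 100], [0, 0, 0, 0, 0, -7, 100], [0, 0, 0, 0, 0, -9, 100], [0, 0, 0, 0, 0, -11, 100], [0, 0, 0, 0, 0, -13, 100], [0, 0, 0, 0, 0, -15, 100], [0, 0, 0, 0, 0, -16.5, 100], [0, 0, 0, 0, 0, -17.5, 100], [0, 0, 0, 0, 0, -18, 100], [0, 0, 0, 0, 0, -18, 100], [0, 0, 0, 0, 0, -18, 100]]
  ]
}}

```text
time: 26.65
tool_pos: [0.5786, 0.2938, 0.3237]
ee_rot: [-3.14, 0.191, 0.282]
wrist_force: [0.5, -0.0, 0.8]
width: 0.0942
```

Run:
```python
from h import *
obs()
a=snap('side','s33.png')['img'];b=snap('scene','sc33.png');w=snap('wrist','w33.png')
cv2.imwrite('pics/m33.png',np.hstack([a[40:360,100:400],b['img'][60:380,280:580]]))
b0=dict(np.load('pics/scene0.npz'))
for s in (b0,b):
    c=cloud(s)[240:325,375:455].reshape(-1,3); q=c[(c[:,2]>.1)&(c[:,2]<.114)&(np.hypot(c[:,0]-.549,c[:,1]-.285)<.062)]
    print('crock',cv2.minEnclosingCircle(q[:,:2].astype(np.float32)))
    c=cloud(s)[250:335,285:355].reshape(-1,3); q=c[(c[:,2]>.047)&(c[:,2]<.08)]; print('paddle',q.mean(0).round(4))
```

```text
{'time': 26.65, 'tool_pos': [0.5786, 0.2938, 0.3237], 'ee_rot': [-3.1395, 0.1906, 0.2823], 'wrist_force': [0.5252, -0.041, 0.8373], 'wrist_torque': [0.0472, -0.1081, -0.0047], 'width': 0.0942}
crock ((0.5503414273262024, 0.28516116738319397), 0.05425474792718887)
paddle [0.6277 0.1011 0.0505]
crock ((0.5508900880813599, 0.28527727723121643), 0.05389736220240593)
paddle [0.6279 0.1008 0.0505]
```

View pics/m33.png

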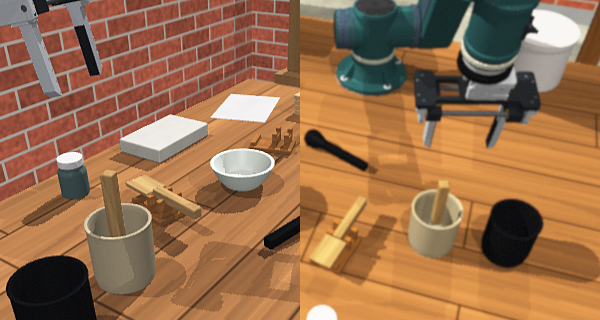

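View pics/w33.png

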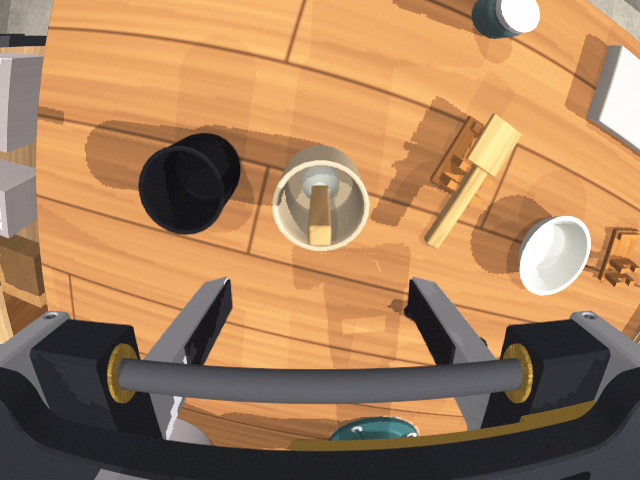

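The pestle is head down in the crock, and the crock and paddle measure within 1 mm of where they started. The gripper is clear, so I'm handing in.

```bash
python3 -c "
from bench import robot
print(robot.close_job())"
```

```text
the job is handed in; nothing more can be done
None
```

The job is done and handed in at about 27 s of the 61 s allowed; no verdict was reported.

- **Grip and lift:** I took the pestle about 25 mm from the handle's free end at the fixed 30 N and lifted it level off its rest.
- **Swing:** I opened the fingers in small steps, from 20.4 to 21.18 per cent, and the head swung down to about 79°, 11° short of plumb. It did not slip down between the fingers, and I gripped it tight again.
- **Placing:** I tilted the tool 11° so the pestle hung plumb, then lowered it into the tall beige crock. Contact was gentle: the vertical wrist force went from about −2.3 N to +3.7 N. Then I let go and backed off.

**Last checks:**
- The pestle stands head down in the crock, its handle leaning on the rim.
- The crock's centre and the paddle measure within 1 mm of where they started.
- The gripper is open and well clear, touching nothing.

**One disagreement:** contact came about 2 mm lower than I had worked out, which is within the calibration and a small grip offset.

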